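# Switch the hob off under the kettle and hold the kettle up

### The job

Something has dripped under the kettle: turn the switch in front of the kettle's ring fully to off and leave the other ring's switch on. Then lift the kettle straight up until its base is at least 10 cm above its ring, and keep it held there over the ring, level and still, so that I can wipe underneath; finish while still holding it in the gripper, do not put it down. Do not tip the kettle on the way, and leave the saucepan, the mug and the soap dispenser where they stand.

Things in the scene. Friction and masses are not known exactly. Their poses are not given: they have to be found in the camera images.
- hob: White two-ring table-top hob, fixed; 340 mm (its x) by 520 mm (its y), deck 55 mm above the counter. Origin under its centre on the counter; x points away from the robot, from switches to rings, y to the left ring, z up. Its two black iron rings, 156 mm across, have their tops 65 mm above the counter. Each ring's switch is on the deck straight in front of it, 150 mm nearer the robot.
- ring_left (a point): Centre of the top face of the left (+y of the hob) ring, 65 mm above the counter.
- ring_right (a point): Centre of the top face of the right (-y of the hob) ring, 65 mm above the counter.
- switch_left_grip (a point): Grip point of the left ring's switch, on its vertical axis, 92 mm above the counter. Black disc 44 mm across under a bar handle 42 mm long, 14 mm thick, 32 mm tall (its top 99 mm above the counter) with a white pointer line on one half. x lies along the bar, away from the pointer; z up. On the deck a black dot in front of it marks off, a red dot at its left marks on.
- switch_right_grip (a point): Grip point of the right ring's switch, built exactly like the left one.
- switch_left (a joint): Angle of the left switch, rad: 0 = off (stop), bar along the hob's x, pointer towards the robot; 1.4 = fully on (stop), bar almost across, pointer near the red dot at the left. Grows clockwise seen from above, so off is anticlockwise. Friction of 0.06 N m holds it where it is left. Both switches start on (1.0 to 1.4).
- switch_right (a joint): Angle of the right ring's switch, rad: same meaning as the left one.
- kettle: Blue kettle standing loose on one of the rings, 0.45 to 0.9 kg. Body 132 mm across, 76 mm tall, black lid knob to 92 mm, spout along its x, reaching 110 mm from the centre and 88 mm high. Origin at the centre of its underside, z up. A wooden bar handle bridges over it along its x; the kettle balances within 3 mm of the handle's middle.
- kettle_handle (a point): Centre of the kettle's wooden handle bar, 140 mm above the kettle's underside (205 mm above the counter at the start): the bar is 112 mm long along the kettle's x axis, 18 mm thick, 20 mm tall, held by two thin steel uprights 50 mm either side of the middle; 38 mm free below the bar down to the lid knob.
- pan: Steel saucepan, open, on the other ring: 148 mm across, 75 mm tall, black handle along its x axis (away from the robot) to 202 mm from the centre. Origin at the centre of its underside. Stays where it is.
- soap: Pale soap dispenser bottle, 72 mm across, 156 mm tall, standing on the counter at the left of the hob. Origin at the centre of its underside. Stays where it is.
- mug: White mug, 80 mm across, 90 mm tall, handle on its y side, standing on the counter at the right of the hob. Origin at the centre of its underside. Stays where it is.
There are look-alikes about, which are no part of the job. Of the things like the kettle, leave any that is yellow; of the rest the smaller one is meant.

How it is judged:
On the way, in this order (a step that is already met when the one before it is completed fails the run):
1. the switch of the kettle's ring is turned fully to off, the kettle still standing on its ring (((horizontal distance between kettle and ring_left below 0.06 m and value of joint switch_left below 0.12 rad and value of joint switch_right above 0.85 rad) or (horizontal distance between kettle and ring_right below 0.06 m and value of joint switch_right below 0.12 rad and value of joint switch_left above 0.85 rad)) and z of kettle in the frame of hob below 0.075 m), for 0.2 s.
2. the kettle is lifted level, its base clear above its ring (z of kettle in the frame of hob above 0.145 m and angle between kettle's own z axis and vertical below 0.12 rad and contact force between kettle and hob below 0.1 N), for 0.2 s.
At the end, for the whole second after the job is handed in: Kettle held in the gripper: base 80 mm or more above its ring, centre within 60 mm of the ring's, tilt under 0.12 rad, under 0.03 m/s and 0.15 rad/s, touching nothing but the gripper; its switch within 0.12 rad of off, the other above 0.85 rad; saucepan, mug and soap within 30 mm of their places (all of step 2 and ((horizontal distance between kettle and ring_left below 0.06 m and value of joint switch_left below 0.12 rad and value of joint switch_right above 0.85 rad) or (horizontal distance between kettle and ring_right below 0.06 m and value of joint switch_right below 0.12 rad and value of joint switch_left above 0.85 rad)) and linear speed of kettle below 0.03 m/s and angular speed of kettle below 0.15 rad/s and contact force between kettle and the fingers above 3 N and contact force between kettle and pan below 0.1 N and angle between pan's own z axis and vertical below 0.15 rad and distance of each of pan, mug, soap from where it was at the start of the episode below 0.03 m); the arm keeps its last pose, push and grip.
It fails at once if the kettle is tipped by more than 0.35 rad (angle between kettle's own z axis and vertical above 0.35 rad).
It fails at once if the kettle is lifted while both switches are still on (z of kettle in the frame of hob above 0.085 m and value of joint each of switch_left, switch_right above 0.3 rad).
It fails at once if the other ring's switch is turned down: both switches below 0.85 rad (value of joint each of switch_left, switch_right below 0.85 rad).
It fails at once if the saucepan, mug or soap dispenser is moved by more than 30 mm (distance of any of pan, mug, soap from where it was at the start of the episode above 0.03 m).
It also fails if it takes over 51 s, if anything falls off the work surface, if the arm or the gripper's body presses on something with over 40 N, if the wrist force passes 120 N, or if a joint passes its speed limit or range.

### The arm

A 6-joint arm with a two-finger parallel gripper is mounted at the origin on the work surface. World frame = base frame: x ahead of the robot, y to its left, z up, the work surface at z = 0. Lengths are in m, angles in rad, forces in N, time in s.
With the tool pointing down it reaches from about 0.25 to 0.775 m from the base axis. Payload 8.9 kg.
Tool frame: the origin (TCP) lies at the very end of the fingers, on their centre line; the grasp point (between the pads) lies bot.pinch_z behind it (bot.pinch_z is the distance from the TCP to the grasp point, in m); z points along the fingers, y is the line along which they close (so a half turn about z gives the same grasp; the last joint's range is limited). The gripper opens to 85 mm and grips with 20 to 120 N. Pads are 22 mm wide; open, the fingers measure 114 mm over their backs; the gripper's body (76 mm by 85 mm) begins 54 mm behind the grasp point. The pads swing forward as they close: fully open they stand 13 mm farther back than shut.
Start: joints at [-1.392, 0.291, -0.153, 1.127, 0, 1.431], TCP at [0.164, -0.499, 0.199] pointing down, gripper open.
Joint ranges: [-2.52, 2.52], [-0.91, 1.74], [-1.3, 1.37], [-1.96, 2.02], [-1.52, 1.47], [-3.14, 3.14]. Speed limits (rad/s): [2.22, 2.22, 2.79, 3.14, 3.14, 3.14].

### API

Orientations are given as a unit quaternion [x, y, z, w].
In Python, from bench import bot gives the robot as it stands.
- The arm moves only by the shell command python3 -m creep 'ROWS' [OPENING]. ROWS is JSON, a list of rows, each a list of 4 numbers: the shift along the world's x, y, z in cm, then the turn about the world's z in rad. In form: [[tx, ty, tz, twist], ...]. A call has 1 to 8 rows; each row shifts and turns the commanded pose from where the row before left it; what a row does not reach is not made up. A row lasts 1/10 s, in which the tool goes at most 50 mm and 8.59 degrees, less where a joint would pass 70% of its speed; a pose out of reach is approached as far as the arm can. A call is refused whole if a number of a shift passes 5 or a number of a turn 0.15, either way. A call with a gripper value outside its range is refused whole. OPENING is the opening, from 0 (shut) to 1 (fully open), set as the call begins (- or left out, the last holds). The fingers move at their own pace and stop on an object; the grip force is fixed at half the most. Time passes only in rows, so rows that do not move let the fingers close. It gives the time, the measured TCP pose, the force, the opening and the grip force at its end, in the units of the state.
- bot.state(): the state, without advancing time (a new reading comes with each control period).
- bot.snapshot(name): name is "scene" or "top"; returns a dict with "pixels" (384x512x3 uint8, red, green, blue), "mtx" (3x3 intrinsics, pixels), "R" (3x3) and "t" (3): a world point X has camera coordinates R X + t. Camera axes: x right, y down, z forward; pixel columns grow to the right and rows downward; lengths in m; the calibration is good to about 2 mm. A picture is of the moment at which its call begins. There is no depth.
- bot.close_job(): hands the job in; it is judged then, once.
The state is a dict: "clock": time; "qpos": joint angles; "joint_velocities": joint speeds; "effort": joint torques, N m; "ee_pos": TCP position; "tcp_rot": TCP orientation; "ft_force": force on the tool from outside, world axes, zero at the start; "wrist_torque": the same for the moment, N m; "finger_gap": opening from 0.0 (shut) to 1.0 (fully open); "finger_force": force on a finger pad.
Only numpy, scipy, OpenCV 4.12 (cv2) and the standard library are available. Lean on these libraries where they do the work, as an engineer would, in place of code of your own. Each camera call takes 0.05 s, during which the arm holds its last target. There are 200 camera calls.

## Working session

There is one attempt and no reset: what is moved stays moved. The work goes in short steps, Python scripts to look and compute and a shell command to move; the robot and the scene stay as the last step left them, time stands still between calls to the robot, and variables do not carry over. Pictures are saved under pics/ and viewed, at most 10 in all, crops included, and the job is handed in when it is done.

```bash
mkdir -p pics
cat > h.py <<'E'
import numpy as np, cv2, pickle
from bench import bot
def snap(n,f):
    s=bot.snapshot(n); pickle.dump(s,open(f'pics/{f}.pkl','wb'))
    cv2.imwrite(f'pics/{f}.png',cv2.resize(s['pixels'][:,:,::-1],None,fx=1.5,fy=1.5,interpolation=cv2.INTER_CUBIC)); return s
def load(f): return pickle.load(open(f'pics/{f}.pkl','rb'))
def crop(f,x0,y0,x1,y1,k,out):
    cv2.imwrite(f'pics/{out}.png',cv2.resize(load(f)['pixels'][y0:y1,x0:x1,::-1],None,fx=k,fy=k,interpolation=cv2.INTER_CUBIC))
def ray(s,u,v,z):
    R,t=np.array(s['R']),np.array(s['t']); c=-R.T@t
    d=R.T@np.linalg.solve(np.array(s['mtx']),[u,v,1]); return c+d*(z-c[2])/d[2]
def proj(s,X):
    p=np.array(s['mtx'])@(np.array(s['R'])@np.array(X)+s['t']); return p[:2]/p[2]
E
python3 - <<'E'
from h import *
for n in('scene','top'):
    s=snap(n,n+'0'); print(n,-np.array(s['R']).T@s['t'])
print(bot.state(),bot.pinch_z)
E
```

```text
scene [1.21701524 0.99271059 1.16210141]
top [0.10747883 0.01675275 1.73334034]
{'clock': 0.1, 'qpos': array([-1.39228522e+00,  2.91237711e-01, -1.53996592e-01,  1.12669337e+00,
       -4.39866474e-06,  1.43148172e+00]), 'joint_velocities': array([-9.70362299e-05, -1.65925001e-03,  2.89428303e-03,  6.72348810e-04,
        1.59522536e-03,  1.52319072e-03]), 'effort': array([ 1.21990743e-03, -5.37977207e+01,  3.31919146e+01,  9.29720700e-03,
       -2.09945965e-04, -2.69380848e-05]), 'ee_pos': array([ 0.163987  , -0.49831278,  0.19890284]), 'tcp_rot': array([ 9.87399744e-01,  1.58244830e-01, -1.32843582e-05, -5.65519049e-04]), 'ft_force': array([-0.25825017,  0.50808396, -0.12038101]), 'wrist_torque': array([ 0.05631272, -0.00097132,  0.03806017]), 'finger_force': 0.0, 'finger_gap': 0.9991752579395133} 0.0187
```

View pics/scene0.png

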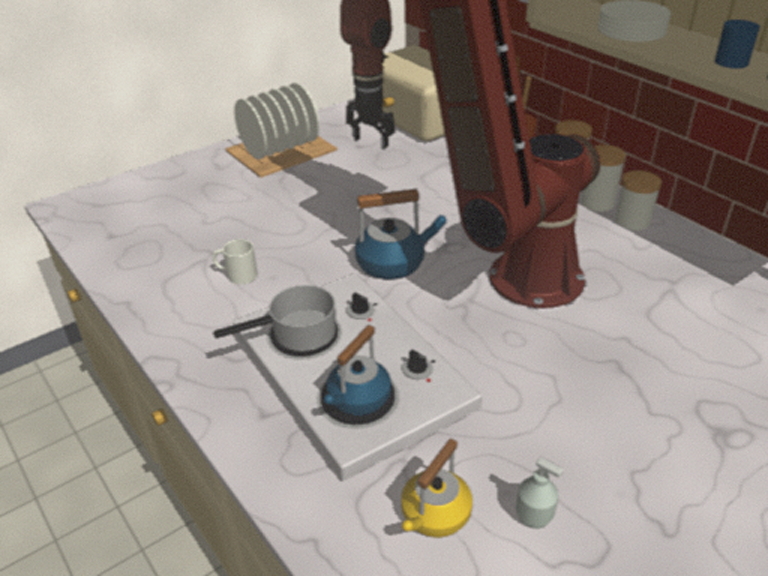

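View pics/top0.png

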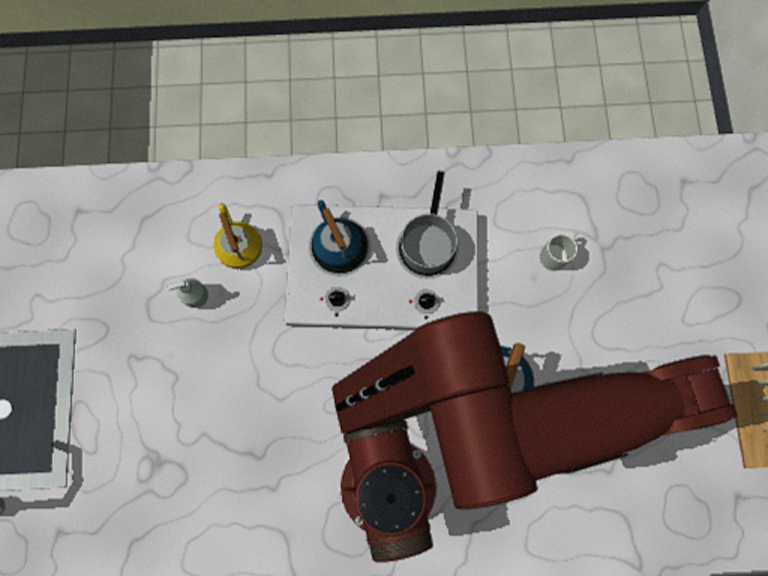

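Both pictures show three kettle-like things (enlarged scene pixels): a yellow one at (435,505), a large blue one on the counter at (390,250), and a smaller blue one on the left ring at (358,390). The one on the ring fits, being neither yellow nor the larger one, so I'll confirm it in a crop. The left switch is at about (337,298) in the enlarged top view and the pan is on the right ring.

Run:
```python
from h import *
crop('top0',185,125,325,225,5.7,'c1'); crop('scene0',190,200,330,300,5.7,'c2')
```

```text
(no output)
```

View pics/c1.png

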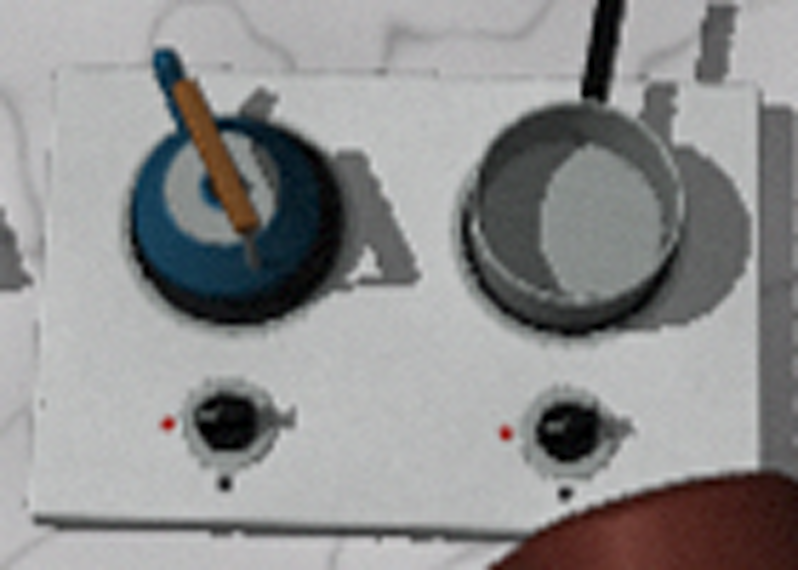

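View pics/c2.png

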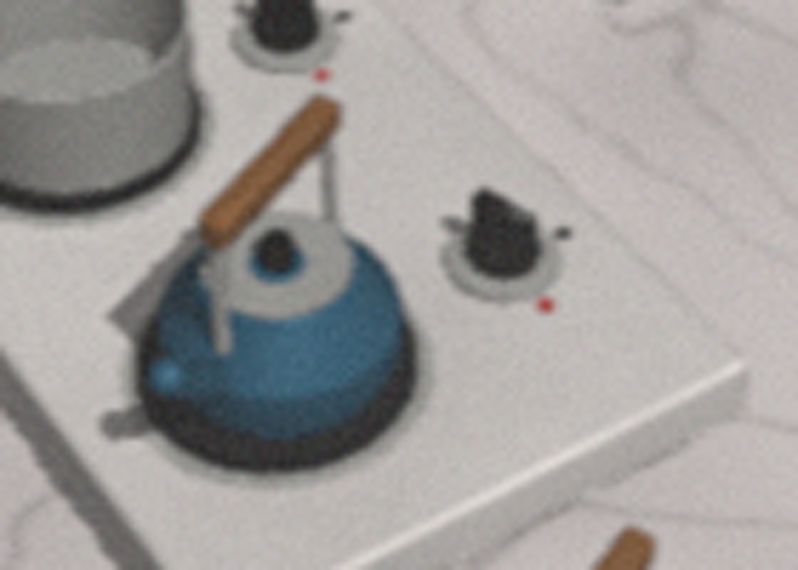

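The crops confirm it: the small blue kettle stands on the left ring, with its handle from (185,85) to (245,228) in the top crop. The left switch's dots are at (168,424) for red and (224,484) for black.

Run:
```python
from h import *
t,c=load('top0'),load('scene0')
T=lambda x,y,z:ray(t,185+x/5.7,125+y/5.7,z).round(4)
C=lambda x,y,z:ray(c,190+x/5.7,200+y/5.7,z).round(4)
for n,a in dict(Lred=(168,424,.055),Lblk=(224,484,.055),Rred=(505,434,.055),Rblk=(565,493,.055),BL=(58,68,.055),BR=(757,85,.055),FL=(35,515,.055),knobbase=(230,422,.07),ring=(237,222,.063),h1=(187,85,.215),h2=(243,230,.21)).items(): print(n,T(*a))
for n,a in dict(Lred=(545,305,.055),Lblk=(563,233,.055),FL=(740,370,.055),h1=(210,227,.205),h2=(327,112,.205)).items(): print('scene',n,C(*a))
```

```text
Lred [0.4953 0.1523 0.055 ]
Lblk [0.45   0.1141 0.055 ]
Rred [ 0.4759 -0.0859  0.055 ]
Rblk [ 0.4312 -0.1254  0.055 ]
BL [0.7674 0.2247 0.055 ]
BR [ 0.7275 -0.2863  0.055 ]
FL [0.4345 0.2477 0.055 ]
knobbase [0.4911 0.1075 0.07  ]
ring [0.6399 0.0974 0.063 ]
h1 [0.6881 0.1196 0.215 ]
h2 [0.5874 0.0866 0.21  ]
scene Lred [0.5014 0.1568 0.055 ]
scene Lblk [0.4562 0.1186 0.055 ]
scene FL [0.4502 0.2611 0.055 ]
scene h1 [0.6943 0.1236 0.205 ]
scene h2 [0.597  0.0899 0.205 ]
```

```bash
python3 -m creep '[[0,0,4,0],[0,0,4,0],[0,0,4,0],[0,0,4,0],[2,3.5,0,0.1],[2,3.5,0,0.1],[2,3.5,0,0.1],[2,3.5,0,0.1]]' 0.7; python3 -m creep '[[2,3.5,0,0.1],[2,3.5,0,0.1],[2,3.5,0,0.1],[2,3.5,0,0.1],[2,3.5,0,0.1],[2,3.5,0,0.1],[2,3.5,0,0.1],[2,3.5,0,0.1]]'
```

```text
clock: 0.9
ee_pos: [0.2444, -0.3572, 0.3592]
tcp_rot: [0.936, 0.353, 0.0, -0.0]
ft_force: [1.3, -0.4, 0.2]
finger_gap: 0.705
finger_force: 0.0
clock: 1.7
ee_pos: [0.4044, -0.077, 0.3593]
tcp_rot: [0.724, 0.69, -0.0, -0.0]
ft_force: [0.6, -0.9, 0.7]
finger_gap: 0.698
finger_force: 0.0
```

```bash
python3 -m creep '[[1.5,3.2,0,0.06],[1.5,3.2,0,0.06],[1.5,3.2,0,0.06],[1.5,3.2,0,0.06],[1.5,3.1,0,0.05],[1.5,3.1,0,0.05],[0,0,-4,0],[0,0,-4,0]]'; python3 -m creep '[[0,0,-4,0],[0,0,-4,0],[0,0,-4,0],[0,0,-2,0],[0,0,0,0]]'
python3 - <<'E'
from h import *
s=snap('scene','s1'); snap('top','t1'); crop('s1',220,170,330,250,7,'c3')
print(proj(s,bot.state()['ee_pos'])); print(bot.state()['ee_pos'])
E
```

```text
clock: 2.5
ee_pos: [0.495, 0.1124, 0.2785]
tcp_rot: [0.598, 0.802, 0.001, 0.001]
ft_force: [-0.2, -0.1, 0.2]
finger_gap: 0.697
finger_force: 0.0
clock: 3.0
ee_pos: [0.4915, 0.1111, 0.1366]
tcp_rot: [0.599, 0.801, -0.002, -0.002]
ft_force: [0.3, -0.4, -0.1]
finger_gap: 0.7
finger_force: 0.0
[278.51981071 225.26831326]
[0.49412146 0.11128799 0.13985919]
```

View pics/c3.png

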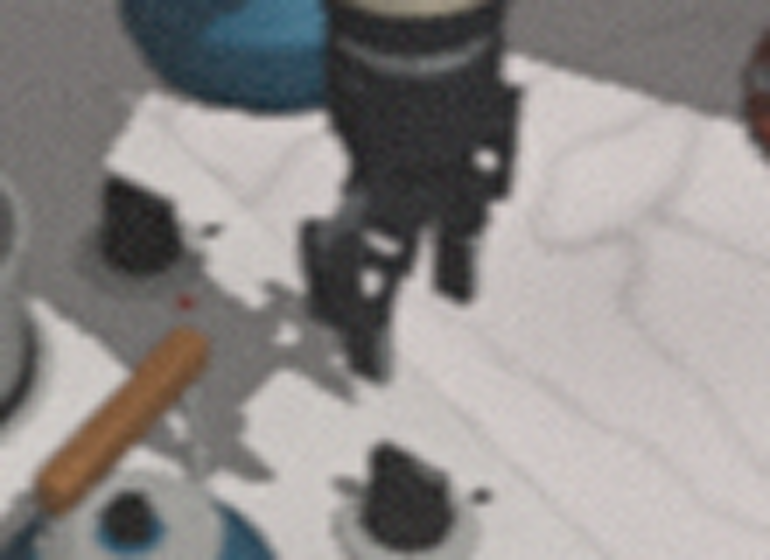

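The gripper is over the left switch, with fingertips at (370,375) and (455,297) in the crop. The top of the bar runs from about (383,447) to (447,480), next to the black dot at (483,495).

Run:
```python
from h import *
s=load('s1'); C=lambda x,y,z:ray(s,220+x/7,170+y/7,z)
a,b=C(385,447,.099),C(446,478,.099); print(a,b,(a+b)/2, b-a)
print(C(483,495,.055)); 
for th in (1.0,1.2,1.4):
  an=np.pi-.081-th; d=.021*np.array([np.cos(an),np.sin(an),0]); m=np.array([.495,.113,.099])
  print(th,[((proj(s,p)-[220,170])*7).round() for p in (m-d,m+d)])
g=cv2.cvtColor(s['pixels'][225:255,262:298],cv2.COLOR_RGB2GRAY)
cv2.imwrite('pics/c4.png',cv2.resize(cv2.convertScaleAbs(s['pixels'][225:255,262:298,::-1],alpha=2.2),None,fx=20,fy=20,interpolation=cv2.INTER_CUBIC))
```

```text
[0.49999576 0.10096689 0.099     ] [0.49131663 0.13424983 0.099     ] [0.4956562  0.11760836 0.099     ] [-0.00867914  0.03328294  0.        ]
[0.45510681 0.11845328 0.055     ]
1.0 [array([368., 444.]), array([453., 469.])]
1.2 [array([372., 439.]), array([448., 474.])]
1.4 [array([378., 434.]), array([442., 479.])]
```

View pics/c4.png

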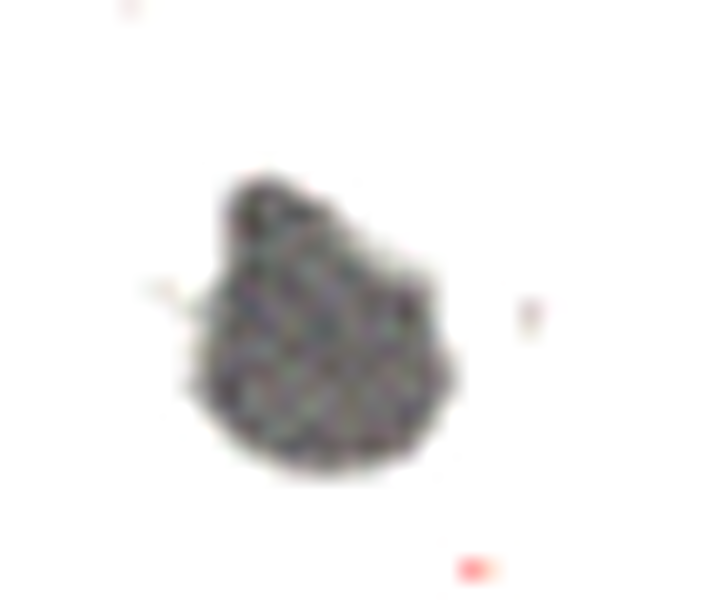

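The bar's upper edge slope gives a switch angle of about 1.35 rad. I'll turn the gripper to match, go down and grip.

```bash
python3 -m creep '[[0,0.2,0,-0.13],[0,0,-2,0],[0,0,-2,0],[0,0,-1.5,0],[0,0,-1.1,0],[0,0,0,0],[0,0,0,0]]'; python3 -m creep '[[0,0,0,0],[0,0,0,0],[0,0,0,0],[0,0,0,0],[0,0,0,0],[0,0,0,0]]' 0
```

```text
clock: 3.8
ee_pos: [0.4948, 0.1134, 0.0744]
tcp_rot: [0.649, 0.76, 0.0, 0.0]
ft_force: [-0.0, 0.7, -0.5]
finger_gap: 0.701
finger_force: 0.0
clock: 4.4
ee_pos: [0.494, 0.1133, 0.0734]
tcp_rot: [0.649, 0.76, -0.0, -0.0]
ft_force: [0.1, -0.8, 0.5]
finger_gap: -0.0
finger_force: 0.0
```

Run:
```python
from h import *
s=snap('scene','s2'); crop('s2',230,190,330,265,8,'c5'); print(bot.state()['finger_gap'],bot.state()['finger_force'],proj(s,bot.state()['ee_pos']))
```

```text
-0.00036423813733065907 0.0 [278.82618017 240.93078974]
```

View pics/c5.png

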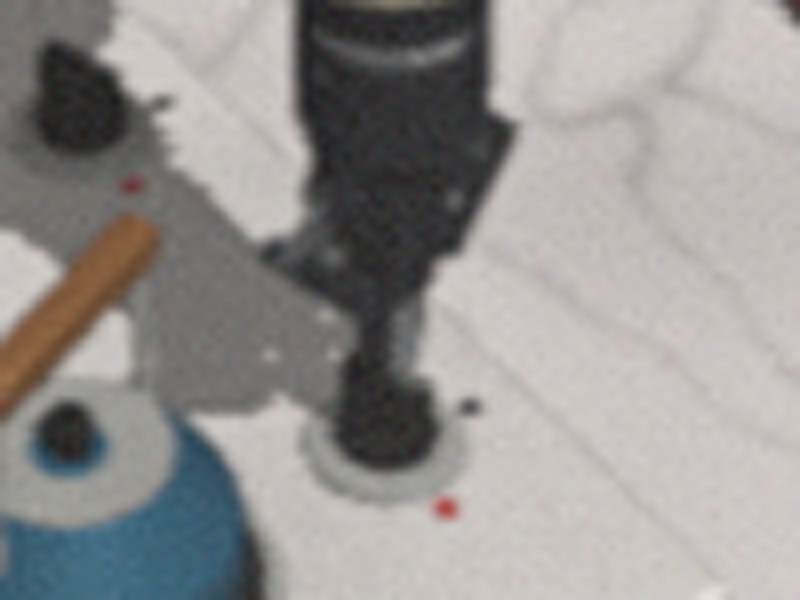

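Run:
```python
from h import *
s=load('s1'); e=np.array([.494,.1113,.1399+.006]); R=np.array([.96,.28,0])
for z in (.14,.146,.152):
  e[2]=z; print(z,[((proj(s,e+k*.03*R)-[220,170])*7).round() for k in (-1,1)])
a=load('s1')['pixels'][225:262,262:298,::-1]; b=load('s2')['pixels'][225:262,262:298,::-1]
im=np.hstack([a,b]); im=np.clip(im.astype(float)*4-60,0,255).astype(np.uint8)
cv2.imwrite('pics/c6.png',cv2.resize(im,None,fx=11,fy=11,interpolation=cv2.INTER_CUBIC))
```

```text
0.14 [array([447., 350.]), array([371., 424.])]
0.146 [array([448., 340.]), array([371., 414.])]
0.152 [array([448., 330.]), array([371., 403.])]
```

View pics/c6.png

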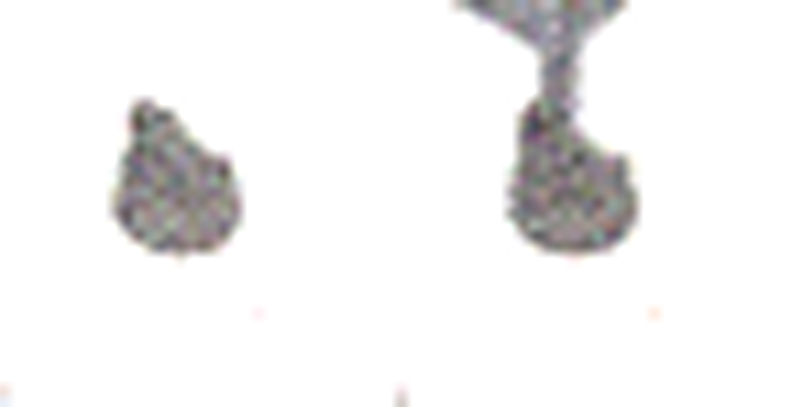

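Run:
```python
from h import *
s=load('scene0'); y=np.array([.3125,-.95,0]); e=np.array([.164,-.4985,.199])
for z in (.199,.212,.230):
  e[2]=z; print(z,[(proj(s,e+k*.046*y)).round(1) for k in (-1,0,1)])
g=cv2.cvtColor(s['pixels'],cv2.COLOR_RGB2GRAY)[78:106,228:272]//10
for i,r in enumerate(g): print(78+i,' '.join(f'{v:2d}' for v in r))
```

```text
0.199 [array([256.8, 107.8]), array([247.7, 104.9]), array([238.8, 102.1])]
0.212 [array([256.7, 105. ]), array([247.6, 102.1]), array([238.6,  99.3])]
0.23 [array([256.6, 101. ]), array([247.4,  98.2]), array([238.4,  95.4])]
78 18 18 13  6  4  3  4  8 15 15 10  5  4  4  4  5  4  4  4  4  4  4  4  4  4  4  5  5  5  4  4  5  5  5  7 10 10 10 10 10  9 10  9 10
79 18 18 13  6  4  4  4  7 10  9  6  4  4  4  4  4  4  3  4  4  4  5  4  4  4  4  4  4  4  4  4  4  5  5  7  9 10 10 10 10 10 10 10 10
80 18 18 13  7  4  4  4  5  5  5  3  4  4  5  4  4  5  4  4  5  4  4  4  4  4  4  4  4  4  4  4  4  4  5  6  8 10  9 10 10 10  9  9  9
81 18 17 13  6  4  4  4  4  4  4  4  6  9 10  6  4  3  3  4  4  4  4  3  5  6  6  5  4  4  4  4  4  3  4  5  8 10  9  9 10 10  9  9  9
82 18 17 14 11  8  6  4  4  5  4  6 12 15 16 12  9  7  7  5  4  4  4  4  6  9  8  6  4  4  4  5  4  5  3  6  8  9  9  9 10 10 10  9 10
83 17 17 17 17 14 11  6  4  4  4  8 14 18 19 18 16 15 13 10  8  5  5  4  6 10 10  6  4  4  4  4  4  4  4  5  8  8  9  9  9 10 10 10 10
84 18 18 18 18 18 14 10  5  4  4  5 11 17 19 19 19 19 18 16 15 
[... 2212 characters left out ...]
17 17 17 17 17 17 17
101 18 18 19 18 18 18 18 18 18 18 18 18 18 18 18 17 17 18 18 17 17 17 17 17 17 16 17 17 17 17 17 16 17 18 17 17 17 18 17 17 17 17 17 17
102 18 19 19 18 18 18 18 18 18 18 18 18 18 18 18 17 17 18 17 17 17 17 17 17 16 17 17 17 17 17 17 17 17 17 17 17 17 17 17 17 17 17 16 17
103 19 18 19 19 19 18 18 18 18 18 18 18 18 17 17 18 17 17 17 17 17 17 16 16 16 17 17 17 18 17 17 17 17 18 17 18 18 17 17 17 17 17 17 17
104 19 18 19 18 18 18 19 18 18 18 18 19 18 18 17 18 18 17 17 17 17 17 16 16 16 17 17 17 17 18 17 17 17 18 17 17 18 17 17 17 18 17 17 17
105 19 19 19 18 18 18 18 18 18 18 18 18 18 18 18 18 18 18 17 17 17 17 17 16 17 17 17 17 17 17 18 17 18 17 17 18 18 17 17 18 18 17 17 17
```

```bash
python3 -m creep '[[0,0,-0.3,0],[0,0,0,0]]'
```

```text
clock: 4.65
ee_pos: [0.4938, 0.1133, 0.07]
tcp_rot: [0.649, 0.76, -0.0, -0.0]
ft_force: [0.6, -0.2, 0.5]
finger_gap: 0.003
finger_force: 0.0
```

No bar was caught, and in both scene pictures the fingertips appear 20–30 mm higher than the stated TCP. I suspect the pads closed just above the bar, so I'll lower gently to feel for it.

```bash
python3 -m creep '[[0,0,-0.3,0],[0,0,0,0]]';python3 -m creep '[[0,0,-0.2,0],[0,0,0,0]]'
```

```text
clock: 4.85
ee_pos: [0.4941, 0.1133, 0.0672]
tcp_rot: [0.649, 0.76, 0.0, 0.0]
ft_force: [0.1, 0.3, 0.6]
finger_gap: -0.002
finger_force: 0.0
clock: 5.05
ee_pos: [0.4945, 0.1134, 0.067]
tcp_rot: [0.649, 0.76, 0.0, 0.001]
ft_force: [-6.0, 0.3, 22.1]
finger_gap: -0.005
finger_force: 11.0
```

Contact came at a stated z of 0.067. That would be the bar top at 0.099 if the real tips are about 32 mm above the stated TCP, which matches the pictures. I'll lift, open, and go deeper under guard.

```bash
python3 -m creep '[[0,0,1,0],[0,0,0,0],[0,0,0,0],[0,0,0,0],[0,0,0,0]]' 0.7; python3 -m creep '[[0,0,-1,0],[0,0,-0.4,0],[0,0,0,0]]'; python3 -m creep '[[0,0,-0.3,0],[0,0,-0.3,0],[0,0,0,0]]'
```

```text
clock: 5.55
ee_pos: [0.4938, 0.1132, 0.075]
tcp_rot: [0.65, 0.76, -0.0, -0.0]
ft_force: [-0.5, 0.8, 0.2]
finger_gap: 0.702
finger_force: 0.0
clock: 5.85
ee_pos: [0.4931, 0.1132, 0.0603]
tcp_rot: [0.649, 0.76, -0.001, -0.001]
ft_force: [0.2, -0.5, -0.4]
finger_gap: 0.701
finger_force: 0.0
clock: 6.15
ee_pos: [0.4938, 0.1133, 0.055]
tcp_rot: [0.649, 0.76, -0.0, -0.0]
ft_force: [-0.7, -0.5, -0.1]
finger_gap: 0.701
finger_force: 0.0
```

```bash
python3 -m creep '[[0,0,-0.3,0],[0,0,-0.3,0],[0,0,0,0]]'; python3 -m creep '[[0,0,-0.3,0],[0,0,-0.3,0],[0,0,0,0]]'
```

```text
clock: 6.45
ee_pos: [0.4937, 0.1133, 0.049]
tcp_rot: [0.649, 0.76, -0.0, -0.0]
ft_force: [-0.4, 0.2, 0.2]
finger_gap: 0.705
finger_force: 0.0
clock: 6.75
ee_pos: [0.4937, 0.1133, 0.043]
tcp_rot: [0.649, 0.76, -0.0, -0.0]
ft_force: [0.2, 0.5, -0.1]
finger_gap: 0.703
finger_force: 0.0
```

The fingers are now below the deck's stated height without touching anything, so the stated TCP does read about 32 mm low. Closing on the bar.

```bash
python3 -m creep '[[0,0,0,0],[0,0,0,0],[0,0,0,0],[0,0,0,0],[0,0,0,0],[0,0,0,0]]' 0
```

```text
clock: 7.35
ee_pos: [0.494, 0.1133, 0.0437]
tcp_rot: [0.649, 0.76, -0.0, 0.0]
ft_force: [-2.5, -0.8, 5.8]
finger_gap: 0.15
finger_force: 58.8
```

```bash
python3 -m creep '[[0,0,0,0.14],[0,0,0,0.14],[0,0,0,0.14],[0,0,0,0.14],[0,0,0,0.14],[0,0,0,0.14],[0,0,0,0.14],[0,0,0,0.14]]'; python3 -c "
from bench import bot;print(bot.state()['wrist_torque'])"; python3 -m creep '[[0,0,0,0.1],[0,0,0,0.08],[0,0,0,0.04],[0,0,0,0]]'; python3 -c "
from bench import bot;print(bot.state()['wrist_torque'])"
```

```text
clock: 8.15
ee_pos: [0.4925, 0.1121, 0.0436]
tcp_rot: [0.144, 0.99, -0.001, -0.001]
ft_force: [-7.6, -6.8, 12.4]
finger_gap: 0.146
finger_force: 59.9
[-1.40912462  1.61589569 -0.09566735]
clock: 8.55
ee_pos: [0.4925, 0.1117, 0.0436]
tcp_rot: [0.037, 0.999, -0.002, -0.001]
ft_force: [-7.6, -7.9, 12.4]
finger_gap: 0.148
finger_force: 60.1
[-1.54232909  1.63767833 -0.52232945]
```

The switch is at its stop: yaw 3.07, torque rising to 0.52 N m. I'll nudge once more, release, rise and go over the kettle handle.

```bash
python3 -m creep '[[0,0,0,0.04],[0,0,0,0]]'; python3 -m creep '[[0,0,0,0],[0,0,0,0],[0,0,0,0],[0,0,0,0],[0,0,2,0],[0,0,4,0],[0,0,4,0],[0,0,4,0]]' 0.7;  python3 -m creep '[[0,0,4,0],[0,0,4,0],[3,-0.2,0,0.08],[3,-0.2,0,0.08],[3,-0.2,0,0.08],[3,-0.1,0,0.08],[2.9,-0.1,0,0.03],[0,0,0,0]]'
python3 - <<'E'
from h import *
s=snap('scene','s3'); im=s['pixels'][130:290,180:340,::-1]
im=cv2.resize(im,None,fx=3.7,fy=3.7,interpolation=cv2.INTER_CUBIC)
cv2.imwrite('pics/c7.png',cv2.convertScaleAbs(im,alpha=1.5))
print(bot.state()['ee_pos'],bot.state()['tcp_rot'])
E
```

```text
clock: 8.75
ee_pos: [0.4925, 0.1117, 0.0436]
tcp_rot: [0.018, 1.0, -0.001, -0.001]
ft_force: [-7.1, -7.1, 12.4]
finger_gap: 0.152
finger_force: 69.1
clock: 9.55
ee_pos: [0.4938, 0.1134, 0.1849]
tcp_rot: [0.017, 1.0, 0.0, -0.0]
ft_force: [0.9, 0.6, 0.2]
finger_gap: 0.701
finger_force: 0.0
clock: 10.35
ee_pos: [0.6454, 0.1049, 0.2614]
tcp_rot: [-0.158, 0.987, 0.0, -0.0]
ft_force: [-0.7, -0.3, -0.4]
finger_gap: 0.697
finger_force: 0.0
[0.64387114 0.10519205 0.2618998 ] [-1.57287394e-01  9.87552586e-01  1.28703499e-04 -7.40708673e-04]
```

View pics/c7.png

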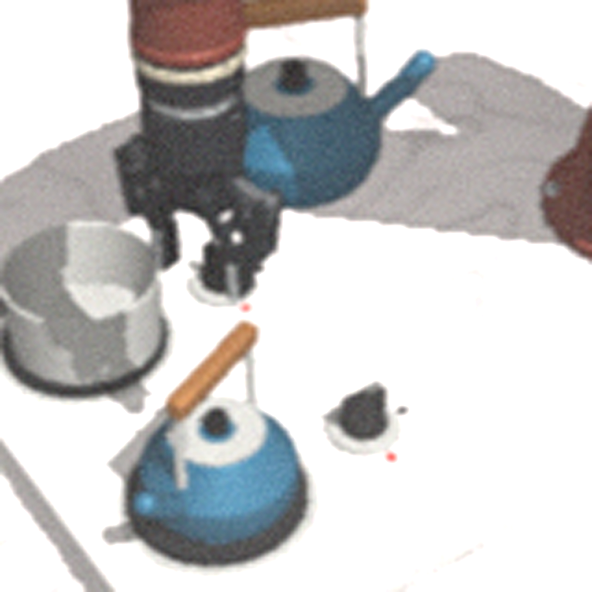

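The switch bar now points at the black dot (off), and the fingers straddle the handle from above: tips at about (168,268) and (235,292), handle from (248,333) to (180,403) in the crop. I'll check the alignment by projection.

Run:
```python
from h import *
s=load('s3'); P=lambda X:((proj(s,X)-[180,130])*3.7).round()
y=np.array([np.sin(3.459),-np.cos(3.459),0]); e=np.array([.6439,.1052,.302])
print([P(e+k*.034*y) for k in (-1,0,1)])
C=lambda x,y,z:ray(s,180+x/3.7,130+y/3.7,z).round(4)
print(C(246,337,.205),C(178,408,.205), C(213,368,.215),'tips mid',C(201,280,.302),C(201,280,.31))
```

```text
[array([171., 256.]), array([207., 271.]), array([243., 287.])]
[0.6028 0.0934 0.205 ] [0.6926 0.1274 0.205 ] [0.651  0.1163 0.215 ] tips mid [0.6533 0.1111 0.302 ] [0.6585 0.1193 0.31  ]
```

The scene view reads tip and handle offset about equally, so the aim stands with a 3 mm trim. Lowering under guard, then gripping.

```bash
python3 -m creep '[[-0.3,-0.1,-2.5,0],[0,0,-2.5,0],[0,0,-2,0],[0,0,0,0]]'; python3 -m creep '[[0,0,-1,0],[0,0,-1,0],[0,0,-1,0],[0,0,-1.1,0],[0,0,0,0]]'; python3 -m creep '[[0,0,0,0],[0,0,0,0],[0,0,0,0],[0,0,0,0],[0,0,0,0],[0,0,0,0]]' 0
```

```text
clock: 10.8
ee_pos: [0.6374, 0.1044, 0.1911]
tcp_rot: [-0.157, 0.988, 0.0, -0.002]
ft_force: [-0.4, 0.3, 0.4]
finger_gap: 0.696
finger_force: 0.0
clock: 11.3
ee_pos: [0.639, 0.1042, 0.1506]
tcp_rot: [-0.157, 0.988, 0.0, -0.001]
ft_force: [-0.6, -0.8, 0.1]
finger_gap: 0.703
finger_force: 0.0
clock: 11.9
ee_pos: [0.6407, 0.1042, 0.153]
tcp_rot: [-0.157, 0.988, -0.0, 0.001]
ft_force: [2.1, -0.8, 2.7]
finger_gap: 0.201
finger_force: 60.0
```

```bash
python3 -m creep '[[0,0,0.5,0],[0,0,0.5,0],[0,0,0,0],[0,0,0,0]]'; python3 -m creep '[[0,0,1,0],[0,0,1.5,0],[0,0,2,0],[0,0,2,0],[0,0,2,0],[0,0,1.5,0],[0,0,1,0],[0,0,0.5,0]]'; python3 -m creep '[[0,0,0,0],[0,0,0,0],[0,0,0,0],[0,0,0,0],[0,0,0,0],[0,0,0,0]]'
python3 - <<'E'
from h import *
s=snap('scene','s4'); im=s['pixels'][130:290,180:340,::-1]
im=cv2.resize(im,None,fx=3.7,fy=3.7,interpolation=cv2.INTER_CUBIC)
cv2.imwrite('pics/c8.png',cv2.convertScaleAbs(im,alpha=1.4)); print(bot.state()['wrist_torque'],bot.state()['ee_pos'])
E
```

```text
clock: 12.3
ee_pos: [0.6397, 0.1043, 0.162]
tcp_rot: [-0.157, 0.988, 0.0, -0.0]
ft_force: [0.4, 1.5, -7.3]
finger_gap: 0.2
finger_force: 58.8
clock: 13.1
ee_pos: [0.6403, 0.1043, 0.2786]
tcp_rot: [-0.157, 0.988, -0.0, 0.001]
ft_force: [0.6, -0.4, -6.9]
finger_gap: 0.201
finger_force: 59.0
clock: 13.7
ee_pos: [0.64, 0.1043, 0.2772]
tcp_rot: [-0.157, 0.988, 0.0, -0.0]
ft_force: [-0.7, 0.4, -7.1]
finger_gap: 0.203
finger_force: 59.0
[ 0.01570998  0.01599391 -0.03680003] [0.64000911 0.10428411 0.27731051]
```

View pics/c8.png

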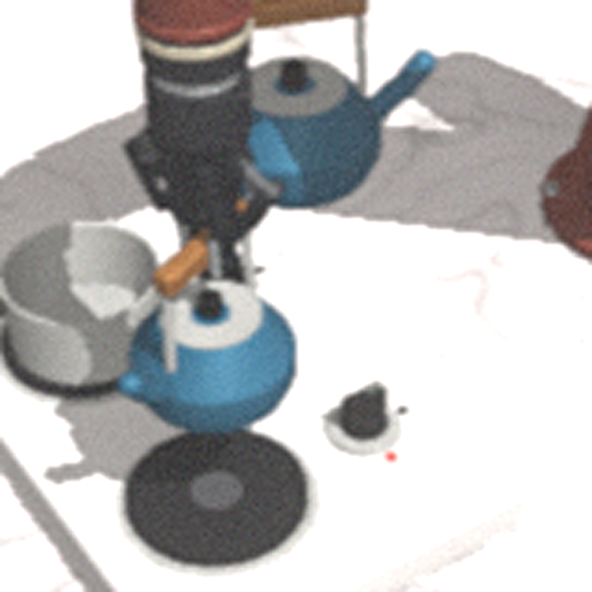

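The kettle is lifted about 12 cm, level and clear over its ring. I'll check the switch bar against the projection for off before handing in.

Run:
```python
from h import *
s=load('s4'); P=lambda X:((proj(s,X)-[180,130])*3.7).round()
for th in (0,.15,.3):
  a=np.pi-.081-th; d=.021*np.array([np.cos(a),np.sin(a),0]); m=np.array([.495,.114,.099]); print(th,P(m-d),P(m+d))
```

```text
0 [345. 399.] [385. 381.]
0.15 [343. 397.] [387. 383.]
0.3 [342. 395.] [389. 385.]
```

```bash
python3 -c "
from bench import bot;print(bot.close_job())"
```

```text
the job is handed in; nothing more can be done
None
```

I handed the job in with the left switch turned to its off stop and the right switch, saucepan, mug and soap untouched; the small blue kettle is held level and still about 12 cm above its ring.

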